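Refit the battery cover of a bench tester

TASK

The cells in the sloping-front bench tester have just been changed. Put its loose black battery cover, now lying on the orange mat, back into the recess in the sloping panel the one way round that it fits, so that it lies flat and fully down, flush all round, then turn the black retaining clip beside it as far as it goes, so that its ear lies over the cover, and let go. Leave the mug, the side cutters and the little tray of old cells where they are.

Things in the scene. Friction and masses are not known exactly. Their poses are not given: they have to be found in the camera images.
- console: the bench tester, a grey desk console fixed to the bench, 190 mm deep (x), 240 wide (y), 116 high; origin under its middle, x away from its front. Its front edge, 36 mm high, faces between robot and mat; its panel rises from there at 30 degrees to the table. On the panel's left part stand a display, two knobs and four terminals, up to 15 mm high
- panel: the sloping aluminium panel. Origin: on the recess floor, at the middle of the recess's outer rectangle, 68 mm above the table. x up the slope, y left, z squarely out. Recess: 5 mm deep (panel surface z 5), x -38 to 38, y -50 to 50 mm, but its corner x 12 to 38, y -50 to -14 is filled level with the panel and carries the clip. An open cell well (x -30 to 8, y -38 to 38) is sunk in its floor
- cover: loose black plastic battery cover, 50 to 100 g: plate 5 mm thick, x -36 to 36, y -48 to 48 mm, one corner cut out (x 10 to 36, y -48 to -12), so L-shaped; 2 mm play all round in the recess. Origin: underside, middle of the outer rectangle; z up, rib side. Starts flat, rib up, at any heading, on the mat (top at 2 mm). When fitted, its origin and axes coincide with the panel's
- cover_rib (a point): middle of the top of the grip rib that stands on the cover, at x -6, y 4, z 25 mm of the cover. The rib is 34 mm long (along the cover's x), 10 mm thick (along y) and 20 mm high (z 5 to 25)
- clip (a joint): angle (rad) of the black retaining clip (turn-button) about its pivot, square to the panel at x 29, y -32 mm of the panel. 0: ear up the slope (panel +x), clear of the recess; grows counter-clockwise seen from above, to a stop at 1.571: ear along panel +y, over the cover. At q its bar and ear lie along (cos q, sin q) in the panel. Starts at 0 to 0.4, stays where left, turns at 0.05 N m
- clip_bar (a point): middle of the top of the clip's finger bar, on the pivot axis, 26 mm out from the panel surface. Bar: 32 mm long (10 behind to 22 ahead of the pivot), 10 mm thick, from 6 to 26 mm above the panel surface. Under it lies the ear, 12 mm wide, from 2 to 6 mm above the panel surface, 10 behind to 32 mm ahead of the pivot
- cover_notch (a point): the inner corner of the cover's cut-out, on its underside, at x 10, y -12, z 0 mm of the cover
- panel_notch (a point): the inner corner of the filled corner of the recess, at floor level, at x 12, y -14, z 0 mm of the panel; when the cover is fitted, point cover_notch lies about 3 mm from it
- mug: a black mug, 80 mm across and 95 mm high, behind the mat and tester; origin under its middle. Leave alone
- cutters: side cutters with black grips, 140 x 60 x 13 mm, lying on the far part of the mat; origin under their middle. Leave alone
- tray: a small white open tray, 62 x 92 x 22 mm, holding two old cells, on the table between mat and tester, on the robot's side; origin under its middle. Leave alone
Not all that is in view belongs to the job. There is more than one size of the cover; the job needs the middle-sized.

How it is judged:
On the way, in this order (a step that is already met when the one before it is completed fails the run):
1. the cover lies flat and fully down in the recess, the right way round (x of cover in the frame of panel between -0.004 and 0.004 m and y of cover in the frame of panel between -0.004 and 0.004 m and z of cover in the frame of panel below 0.002 m and angle between the z axis of cover and the z axis of panel, either way round below 0.05 rad and distance between cover_notch and panel_notch below 0.007 m), for 0.2 s.
2. the clip is turned over the cover (value of joint clip above 1.3 rad), for 0.2 s.
At the end, for the whole second after the job is handed in: cover at rest in the recess the right way round (origin within 4 mm of the panel's in x and y, cut-out corners within 7 mm), fully down (underside under 2 mm off the recess floor, within 0.05 rad of the panel), and the clip turned beyond 1.3 rad, its ear over the cover (all of step 1 and value of joint clip above 1.3 rad and linear speed of cover below 0.02 m/s); the robot touches nothing.
It fails at once if the mug is pushed more than 30 mm or tipped (distance of mug from where it was at the start of the episode above 0.03 m or angle between mug's own z axis and vertical above 0.5 rad).
It fails at once if the side cutters are pushed more than 30 mm (distance of cutters from where it was at the start of the episode above 0.03 m).
It fails at once if the tray of old cells is pushed more than 30 mm or tipped (distance of tray from where it was at the start of the episode above 0.03 m or angle between tray's own z axis and vertical above 0.5 rad).
It also fails if it takes over 48 s, if anything falls off the work surface, if the arm or the gripper's body presses on something with over 40 N, if the wrist force passes 120 N, or if a joint passes its speed limit or range.

ROBOT

A 6-joint arm with a two-finger parallel gripper is mounted at the origin on the work surface. World frame = base frame: x ahead of the robot, y to its left, z up, the work surface at z = 0. Lengths are in m, angles in rad, forces in N, time in s.
With the tool pointing down it reaches from about 0.275 to 0.75 m from the base axis. Payload 10.2 kg.
Tool frame: the origin (TCP) lies midway between the tips of the shut fingers; the grasp point (between the pads) lies 19 mm behind it (env.hold_point_z is the distance from the TCP to the grasp point, in m); x points along the fingers, z is the direction in which the jaws open and shut, and the axes are right-handed (so a half turn about x gives the same grasp; the last joint's range is limited). The gripper opens to 85 mm and grips with 20 to 120 N. Pads are 22 mm wide; open, the fingers measure 114 mm over their backs; the gripper's body (76 mm by 85 mm) begins 54 mm behind the grasp point. The pads swing forward as they close: fully open they stand 13 mm farther back than shut.
Start: joints at [-1.42, 0.313, 1.498, -0, 1.331, -0.223], TCP at [0.192, -0.489, 0.231] pointing down, gripper open.
Joint ranges: [-2.94, 2.94], [-0.97, 2.17], [0.19, 2.56], [-1.23, 4.37], [0.02, 3.11], [-2.88, 2.88]. Speed limits (rad/s): [2.39, 2.39, 3.01, 3.14, 3.14, 3.14].

INTERFACE

Orientations are given as a unit quaternion [x, y, z, w].
In Python, from bench import env, kinematics, monitor, eyes, job gives the robot as it stands. The module is installed in compiled form; this text tells all that it offers. Calls block until the motion is done:
- env.reach(position, orientation): joint-space move of the TCP to a pose.
- env.movel(position, velocity=0.15, frame=None, guard=None): straight line of the TCP; frame=None keeps the orientation; velocity is the mean speed in m/s. With guard (N) it stops when the force on the tool has changed by that much, and returns True; else False.
- env.set_joints(angles): joint-space move.
- env.release() and env.close_gripper(effort=None): open the fingers fully, or close them until they stop; effort is the grip in N (None keeps the last).
- env.hold(seconds).
- kinematics.ik(position, orientation): joint angles nearest the present ones, or None.
- monitor.sense(): the state.
- eyes.grab_frame(name): name is "scene" or "top" or "wrist"; returns a dict with "frame" (420x560x3 uint8, red, green, blue), "mtx" (3x3 intrinsics, pixels), "k1" (the pictures are not rectified: a ray, as slopes to the right and down, at radius r is drawn at 1 + k1 r^2 times it, then the intrinsics apply), "view" (4x4, takes a point from world to camera coordinates). Camera axes: x right, y down, z forward; pixel columns grow to the right and rows downward; lengths in m; the calibration is good to about 2 mm. A picture is of the moment at which its call begins. There is no depth.
A pose or a line that the arm cannot do raises env.MotionError and nothing moves.
- job.hand_in(): hands the job in, once; it reports no verdict.
The state is a dict: "clock": time; "joints": joint angles; "qvel": joint speeds; "joint_efforts": joint torques, N m; "position": TCP position; "ee_rot": TCP orientation; "contact_force": force on the tool from outside, world axes, zero at the start; "ft_torque": the same for the moment, N m; "finger_gap": opening from 0.0 (shut) to 1.0 (fully open).
Only numpy, scipy, OpenCV 4.12 (cv2) and the standard library are available. Lean on these libraries where they do the work, as an engineer would, in place of code of your own. Each camera call takes 0.05 s, during which the arm holds its last target. There are 200 camera calls.

## Working session

There is one attempt and no reset: what is moved stays moved. The work goes in short steps, each a Python script; the robot and the scene stay as the last script left them, time stands still between calls to the robot, and variables do not carry over. Pictures are saved under pics/ and viewed, about 8 in all and at most 12, crops included, and the job is handed in when it is done.

```bash
mkdir -p pics; cat > h.py <<'E'
import numpy as np, cv2
from bench import env, kinematics, monitor, eyes, job
from scipy.spatial.transform import Rotation as R
def snap(n,fn=None):
    d=eyes.grab_frame(n)
    if fn:
        cv2.imwrite('pics/'+fn+'.png',cv2.cvtColor(d['frame'],cv2.COLOR_RGB2BGR)); np.savez('pics/'+fn+'.npz',**{k:np.array(v) for k,v in d.items()})
    return d
def load(fn): return {k:v for k,v in np.load('pics/'+fn+'.npz').items()}
def dist(d): return np.array([float(d['k1']),0,0,0,0])
def rays(d,px):
    p=cv2.undistortPoints(np.array(px,float).reshape(-1,1,2),d['mtx'],dist(d)).reshape(-1,2)
    v=d['view']; Rm=v[:3,:3]; c=-Rm.T@v[:3,3]
    return c,np.c_[p,np.ones(len(p))]@Rm
def onplane(d,px,p0,n=(0,0,1)):
    c,r=rays(d,px); n=np.array(n,float); p0=np.array(p0,float)
    return c+r*(((p0-c)@n)/(r@n))[:,None]
def proj(d,P):
    v=np.array(d['view']); return cv2.projectPoints(np.array(P,float).reshape(-1,1,3),cv2.Rodrigues(v[:3,:3])[0],v[:3,3],d['mtx'],dist(d))[0].reshape(-1,2)
E
python3 - <<'E'
from h import *
for n in('scene','top'):
    d=snap(n,n+'0'); print(n,d['mtx'][0],d['k1'],np.round(-d['view'][:3,:3].T@d['view'][:3,3],3))
a=cv2.imread('pics/scene0.png');b=cv2.imread('pics/top0.png')
E
```

```text
scene [423.73401131   0.         277.32935725] -0.12149993244351019 [0.991 0.378 1.052]
top [420.60289558   0.         281.93243356] -0.035919721798298186 [ 0.352 -0.083  1.354]
```

View pics/top0.png

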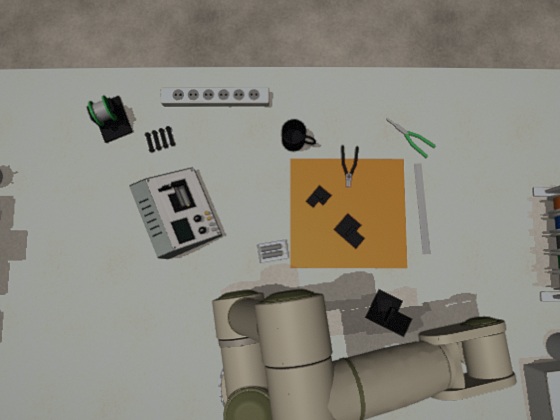

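View pics/scene0.png

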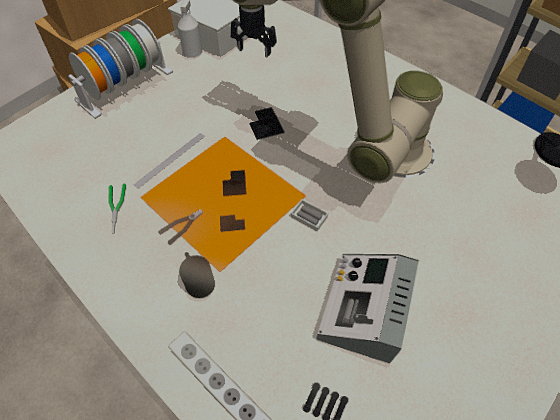

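The top view shows L-shaped black covers at three places: the small one at (318,196) on the mat, one at (349,231) on the mat, and a large one at (388,312) on the table. The console is at (177,213), with its front facing right, the recess at about (180,195) and the clip near (170,187). The tray is at (272,250), the cutters at (349,165) and the mug at (294,135). I choose (349,231) and will check its size next.

```bash
python3 - <<'E'
from h import *
d=load('top0'); g=d['frame'].max(2)
m=(g<70).astype(np.uint8)
for c in cv2.findContours(m,cv2.RETR_EXTERNAL,cv2.CHAIN_APPROX_NONE)[0]:
    (x,y),s,a=cv2.minAreaRect(c)
    if cv2.contourArea(c)>150 and 130<x<430 and 150<y<340:
        w=onplane(d,c.reshape(-1,2),(0,0,.007))[:,:2]
        r=cv2.minAreaRect((w*1000).astype(np.float32)); print((int(x),int(y)),np.round(r[0]),np.round(r[1]),round(r[2],1))
im=cv2.imread('pics/top0.png')
A=cv2.resize(im[160:265,120:235],None,fx=4.3,fy=4.3,interpolation=2)
B=cv2.resize(im[180:270,295:385],None,fx=3.3,fy=3.3,interpolation=2)
o=np.zeros((max(A.shape[0],B.shape[0]),A.shape[1]+B.shape[1],3),np.uint8);o[:A.shape[0],:A.shape[1]]=A;o[:B.shape[0],A.shape[1]:]=B
cv2.imwrite('pics/crop1.png',o); print(o.shape)
# rough console corners
print(np.round(onplane(d,[(222,236),(192,168),(131,183),(165,258)],(0,0,.06)),3))
for p in [(180,195),(272,250),(294,135)]: print(np.round(onplane(d,[p],(0,0,.07)),3))
# wrist cam offset in tool
w=snap('wrist'); s=monitor.sense(); T=np.eye(4);T[:3,:3]=R.from_quat(s['ee_rot']).as_matrix();T[:3,3]=s['position']
print(np.round(w['view']@T,3),np.round(w['mtx'],1),w['k1'],s['ee_rot'])
E
```

```text
(390, 312) [ 224. -417.] [137. 100.] 63.7
(283, 303) [252. -78.] [396. 155.] 65.4
(189, 246) [429. 222.] [ 18. 215.] 22.2
(182, 229) [483. 247.] [79. 53.] 23.7
(351, 230) [ 483. -296.] [92. 69.] 48.6
(318, 198) [ 589. -191.] [50. 68.] 49.6
(176, 196) [591. 271.] [105.  92.] 24.0
(452, 791, 3)
[[0.459 0.111 0.06 ]
 [0.675 0.211 0.06 ]
 [0.626 0.404 0.06 ]
 [0.391 0.286 0.06 ]]
[[0.586 0.244 0.07 ]]
[[ 0.416 -0.044  0.07 ]]
[[ 0.78  -0.111  0.07 ]]
[[ 0.001  0.001  1.    -0.001]
 [-0.258 -0.966  0.001  0.026]
 [ 0.966 -0.258 -0.001  0.154]
 [ 0.     0.     0.     1.   ]] [[304.9   0.  273.8]
 [  0.  304.9 211.5]
 [  0.    0.    1. ]] -0.059011228588850065 [ 0.39865113  0.58442207 -0.39813348  0.58396734]
```

View pics/crop1.png

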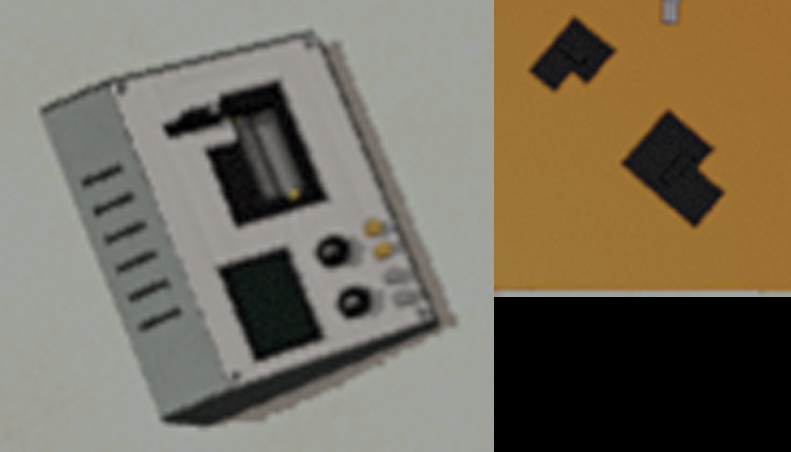

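The crop confirms the choice. The cover at (349,231) measures 92x69 mm against a nominal 96x72. The other two are about 68x50 and 137x100 mm. Next I plan reachability and go for a close wrist view of the cover.

```bash
cat >> h.py <<'E'
def quat(tx,tz):
    tx=np.array(tx,float);tz=np.array(tz,float);return R.from_matrix(np.c_[tx,np.cross(tz,tx),tz]).as_quat()
def panelR(a): # console heading a
    h=np.array([np.cos(a),np.sin(a),0]);z=np.array([0,0,1.]);s,c=.5,np.sqrt(.75)
    return np.c_[c*h+s*z,np.cross(z,h),-s*h+c*z]
E
python3 - <<'E'
from h import *
P=panelR(np.radians(114.3)); o=np.array([.583,.25,.068]); c=np.array([.483,-.296,.002]); a=np.radians(-42)
yc=np.array([-np.sin(a),np.cos(a),0])
for s in(1,-1):
    q1=quat((0,0,-1),s*yc)
    print(s)
    for n,p,q in [('view',c+[0,0,.11],q1),('grasp',c+[0,0,.007],q1),('place',o+P@[-.006,.004,.007],quat(-P[:,2],s*P[:,1])),('above',o+P@[-.006,.004,.1],quat(-P[:,2],s*P[:,1])),
      *[('clip%d'%t,o+P@[.029,-.032,.013],quat(-P[:,2],-s*P@[np.sin(np.radians(t)),-np.cos(np.radians(t)),0])) for t in (0,90)],*[('clipB%d'%t,o+P@[.029,-.032,.013],quat(-P[:,2],s*P@[np.sin(np.radians(t)),-np.cos(np.radians(t)),0])) for t in (0,90)]]:
        j=kinematics.ik(p,q); print(n,None if j is None else np.round(j,2))
E
```

```text
1
view [-0.76  0.52  1.52 -0.    1.1  -1.59]
grasp [-0.76  0.67  1.59 -0.    0.89 -1.59]
place [0.01 0.77 1.3  0.49 1.33 2.55]
above [-0.05  0.71  1.19  0.46  1.51  2.58]
clip0 [0.07 0.8  1.17 0.5  1.39 2.64]
clip90 [0.07 0.8  1.17 0.5  1.39 1.07]
clipB0 [ 0.07  0.8   1.17  0.5   1.39 -0.5 ]
clipB90 [ 0.07  0.8   1.17  0.5   1.39 -2.07]
-1
view [-0.76  0.52  1.52 -0.    1.1   1.55]
grasp [-0.76  0.67  1.59 -0.    0.89  1.55]
place [ 0.01  0.77  1.3   0.49  1.33 -0.59]
above [-0.05  0.71  1.19  0.46  1.51 -0.57]
clip0 [ 0.07  0.8   1.17  0.5   1.39 -0.5 ]
clip90 [ 0.07  0.8   1.17  0.5   1.39 -2.07]
clipB0 [0.07 0.8  1.17 0.5  1.39 2.64]
clipB90 [0.07 0.8  1.17 0.5  1.39 1.07]
```

```bash
python3 - <<'E'
from h import *
P=panelR(np.radians(114.3)); o=np.array([.583,.25,.068]); c=np.array([.483,-.296,.002]); a=np.radians(-42)
yc=np.array([-np.sin(a),np.cos(a),0])
env.reach(c+[0,0,.11],quat((0,0,-1),-yc)); env.hold(.3); snap('wrist','wc')
env.reach(o+P@[-.006,.004,.11],quat(-P[:,2],-P[:,1])); env.hold(.3); snap('wrist','wp')
print(monitor.sense()['clock'])
cv2.imwrite('pics/w1.png',np.hstack([cv2.imread('pics/wc.png')[:,80:480],cv2.imread('pics/wp.png')[:,80:480]]))
E
```

```text
4.2417
```

View pics/w1.png

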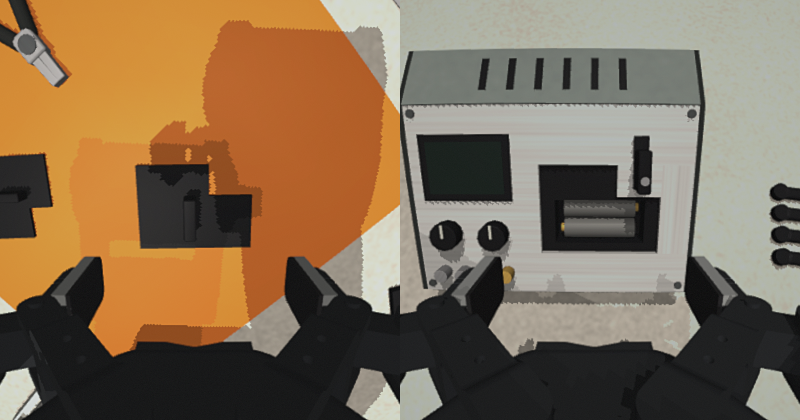

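The left picture shows the cover at (194,206) with its notch at the lower right and the rib near (190,217). The right picture shows the recess corners at about (539,165), (616,166), (616,197), (660,198), (656,251) and (542,250). The clip stands at (642,165) and points nearly up the slope. I extract the corners and fit both poses.

```bash
cat >> h.py <<'E'
from scipy.optimize import least_squares
def lcorners(d,roi,th=60,eps=5,approx=None,fill=False):
    x0,y0,x1,y1=roi; m=(d['frame'].max(2)<th).astype(np.uint8); z=np.zeros_like(m); z[y0:y1,x0:x1]=m[y0:y1,x0:x1]
    c=max(cv2.findContours(z,cv2.RETR_EXTERNAL,cv2.CHAIN_APPROX_NONE)[0],key=cv2.contourArea)
    p=cv2.approxPolyDP(c,eps,True).reshape(-1,2) if approx is None else np.array(approx)
    C=c.reshape(-1,2).astype(np.float32); L=[]
    for a,b in zip(p,np.roll(p,-1,0)):
        u=(b-a)/np.linalg.norm(b-a);t=(C-a)@u;n=(C-a)@[-u[1],u[0]];l=np.linalg.norm(b-a)
        s=C[(abs(n)<3.5)&(t>.2*l)&(t<.8*l)]; vx,vy,x,y=cv2.fitLine(s,cv2.DIST_HUBER,0,.01,.01).ravel(); L.append(np.array([-vy,vx,-vy*x+vx*y]))
    Q=[np.linalg.solve(np.array([L[i-1][:2],L[i][:2]]),[L[i-1][2],L[i][2]]) for i in range(len(p))]
    return p,np.array(Q)
def fitpose(d,px,model,Rf,z,x0):
    f=lambda v:(proj(d,model@Rf(v[2]).T+[v[0],v[1],z])-px).ravel()
    r=least_squares(f,x0,x_scale=[.01,.01,.1]); return r.x,np.round(r.fun.reshape(-1,2),1)
Rz=lambda a:R.from_euler('z',a).as_matrix()
# image order: x+ y+ ; x+ y notch ; notch ; notch y- ; x- y- ; x- y+
COV=np.array([[36,48,5],[36,-12,5],[10,-12,5],[10,-48,5],[-36,-48,5],[-36,48,5]])/1000
REC=np.array([[38,50,5],[38,-14,5],[12,-14,5],[12,-50,5],[-38,-50,5],[-38,50,5]])/1000
E
python3 - <<'E'
from h import *
d=load('wc'); p,Q=lcorners(d,(205,155,345,256),approx=[(216,165),(288,164),(288,195),(332,194),(331,247),(220,248)]); print(np.round(Q,1).tolist())
print(fitpose(d,Q,COV,Rz,.002,[.483,-.296,np.radians(-42)]))
d=load('wp'); p,Q=lcorners(d,(210,155,345,256),th=75,approx=[(219,165),(296,166),(296,197),(340,198),(336,251),(222,250)]); print(np.round(Q,1).tolist())
print(fitpose(d,Q,REC,panelR,.068,[.583,.25,np.radians(114)]))
g=d['frame'].max(2)[120:215,300:350]
ys,xs=np.nonzero(d['frame'].max(2)[130:192,305:340]<60); print(xs.min()+305,xs.max()+305,ys.min()+130,ys.max()+130)
c1=cv2.imread('pics/wc.png')[145:265,200:350];c2=cv2.imread('pics/wp.png')[120:260,205:355]
cv2.imwrite('pics/c2.png',np.vstack([cv2.resize(c1,None,fx=2,fy=2),cv2.resize(c2,None,fx=2,fy=2)]))
E
```

```text
[[216.10000610351562, 165.0], [287.0, 165.0], [287.0, 195.0], [330.3999938964844, 195.0], [329.3999938964844, 246.0], [221.3000030517578, 246.0]]
(array([ 0.485239  , -0.29874524, -0.72065451]), array([[-2. , -0.3],
       [ 1.2, -1.3],
       [ 1.2,  0.2],
       [ 1.2, -0.3],
       [ 0.2,  0.5],
       [-2. ,  1.8]]))
[[219.1999969482422, 165.0], [296.0, 165.0], [296.0, 197.0], [338.8999938964844, 197.0], [336.20001220703125, 250.0], [222.10000610351562, 250.0]]
(array([0.58611566, 0.24440215, 1.99066437]), array([[-2.1, -1.4],
       [ 1.1, -1.2],
       [ 0.4, -1.3],
       [ 1.3, -1.1],
       [ 0.4,  2.6],
       [-1.1,  2.1]]))
313 331 136 191
```

```bash
python3 - <<'E'
from h import *
a=-.7207; c=np.array([.4852,-.2987,.002]); Rc=Rz(a); q=quat((0,0,-1),-Rc[:,1])
g=c+Rc@[-.006,.004,.0075]
env.reach(g+[0,0,.06],q); env.hold(.2); snap('wrist','pre')
print(env.movel(g,.1,guard=8)); s=monitor.sense(); print(s['position']-g,s['contact_force'])
env.close_gripper(50); s=monitor.sense(); print(s['finger_gap'],s['contact_force'],s['position']-g)
env.movel(g+[0,0,.15],.15); env.hold(.2); snap('wrist','held'); s=monitor.sense(); print(s['finger_gap'],s['contact_force'],s['clock'])
cv2.imwrite('pics/w2.png',np.hstack([cv2.imread('pics/pre.png')[:,80:480],cv2.imread('pics/held.png')[:,80:480]]))
E
```

```text
False
[ 0.00028455 -0.0002439   0.00047758] [-0.31800784  0.00828989 -0.23489588]
0.10154043268566906 [-0.17386538 -0.18898678  2.14943022] [ 0.00013881 -0.0001049   0.0002332 ]
0.10419268522568563 [-0.76616758  0.4349066  -0.17453601] 9.15
```

View pics/w2.png

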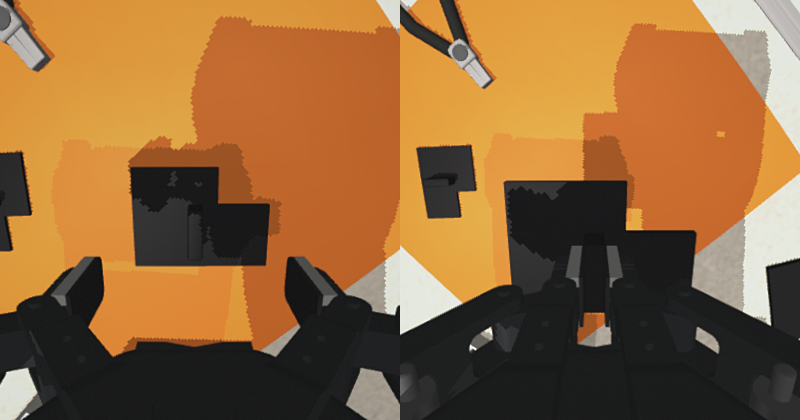

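The left picture shows the cover centred between the fingers. The right one shows it held, with its upper edge at row 181 (columns 504–627) and the notch corner at (627,231). I check the in-hand offset against the prediction.

```bash
python3 - <<'E'
from h import *
d=load('held'); s=monitor.sense(); Tm=R.from_quat(s['ee_rot']).as_matrix()
# cover axes in tool: x_c=tool y, y_c=-tool z, z_c=-tool x
Rc=np.c_[Tm[:,1],-Tm[:,2],-Tm[:,0]]; o=s['position']-Rc@[-.006,.004,.0075]
g=d['frame'].astype(int); m=((g[...,0]<75)&(g[...,0]-g[...,2]<25))
def rowedge(c0,c1,r0,r1): return np.median([r0+np.argmax(m[r0:r1,c]) for c in range(c0,c1)])
top=rowedge(195,295,165,200); nr=rowedge(315,368,215,250)
left=np.median([170+np.argmax(m[r,170:210]) for r in range(184,215)]); nc=np.median([330-np.argmax(m[r,295:330][::-1])-1 for r in range(186,225)])
right=np.median([395-np.argmax(m[r,350:395][::-1])-1 for r in range(236,262)])
print('seen top,notchrow,left@200,notchcol,right@250',top-.5,nr-.5,left-.5,nc+.5,right+.5)
for dx in(-.002,0,.002): print(dx,np.round(proj(d,COV@Rc.T+o+Rc@[dx,0,0])+0,1).tolist())
print(np.round(proj(d,(COV-[0,0,.005])@Rc.T+o),1).tolist())
E
```

```text
seen top,notchrow,left@200,notchcol,right@250 180.5 230.5 184.5 305.5 374.0
-0.002 [[182.6, 185.3], [306.9, 185.3], [305.4, 236.4], [376.3, 236.2], [368.3, 315.3], [193.3, 315.4]]
0 [[182.3, 181.3], [307.0, 181.2], [305.5, 232.6], [376.7, 232.5], [368.7, 312.1], [193.0, 312.2]]
0.002 [[182.0, 177.1], [307.1, 177.0], [305.6, 228.8], [377.0, 228.7], [369.0, 309.0], [192.7, 309.0]]
[[185.2, 179.6], [305.9, 179.5], [304.5, 229.4], [373.6, 229.4], [366.1, 307.1], [195.2, 307.1]]
```

```bash
python3 - <<'E'
from h import *
P=panelR(1.9907); o=np.array([.5861,.2444,.068]); q=quat(-P[:,2],-P[:,1])
env.reach(o+P@[-.006,.004,.0875],q)
print(env.movel(o+P@[-.006,.004,.0225],.1,guard=10)); env.hold(.3)
d=snap('wrist','hov'); s=monitor.sense(); print(s['clock'],s['contact_force'],s['position']-(o+P@[-.006,.004,.0225]))
print(np.round(proj(d,REC@P.T+o),1).tolist()); print(np.round(proj(d,COV@P.T+o+P[:,2]*.015),1).tolist())
im=cv2.imread('pics/hov.png')[130:330,140:420]; cv2.imwrite('pics/hovc.png',cv2.resize(im,None,fx=2.8,fy=2.8,interpolation=2))
E
```

```text
False
12.1333 [ 0.04117295 -0.54040699  0.15274201] [ 0.00013856 -0.00011783  0.00018445]
[[186.5, 170.6], [307.5, 170.4], [306.2, 217.8], [371.2, 217.8], [363.9, 298.3], [196.2, 298.4]]
[[182.3, 178.6], [306.6, 178.5], [305.1, 229.9], [376.1, 229.8], [368.2, 309.5], [192.9, 309.6]]
```

View pics/hovc.png

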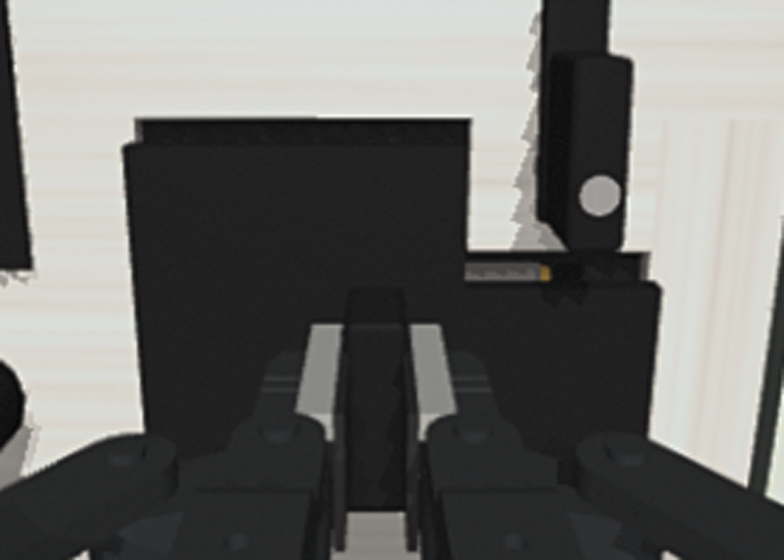

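The recess rim (top row ≈172, left ≈188, notch row ≈220) and the cover (top ≈181, left ≈184, notch row ≈230) both sit within about 2 px of prediction, with equal offsets. They are aligned to about 0.5 mm, so I lower the cover.

```bash
python3 - <<'E'
from h import *
P=panelR(1.9907); o=np.array([.5861,.2444,.068])
print(env.movel(o+P@[-.006,.004,.0055],.03,guard=12)); env.hold(.3)
s=monitor.sense(); print(np.round((s['position']-o)@P*1000,2),np.round(s['contact_force']@P,2),s['clock'],s['finger_gap'])
E
```

```text
True
[-6.1   4.13  7.91] [1.81 0.21 5.67] 12.925 0.10138239287228301
```

It contacted at z = 7.9 mm against a nominal 7.5 mm when seated (it would be 12.5 mm if it were riding on the rim). I release, back off and look.

```bash
python3 - <<'E'
from h import *
P=panelR(1.9907); o=np.array([.5861,.2444,.068])
env.release(); env.movel(o+P@[-.006,.004,.09],.12); env.hold(.2)
d=snap('wrist','rel'); s=monitor.sense(); print(s['clock'],s['contact_force'])
print(np.round(proj(d,REC@P.T+o),1).tolist()); print(np.round(proj(d,(np.array([[29,-32,31],[51,-32,31],[61,-32,11]])/1000)@P.T+o),1).tolist())
im=cv2.imread('pics/rel.png')[90:290,180:380]; cv2.imwrite('pics/relc.png',cv2.resize(im,None,fx=3,fy=3,interpolation=2))
E
```

```text
14.7333 [-0.56736386  0.27929372  0.32354862]
[[212.1, 159.5], [298.5, 159.3], [297.9, 193.8], [345.1, 193.9], [341.4, 254.9], [217.0, 254.9]]
[[328.3, 176.6], [329.8, 142.8], [325.4, 127.2]]
```

View pics/relc.png

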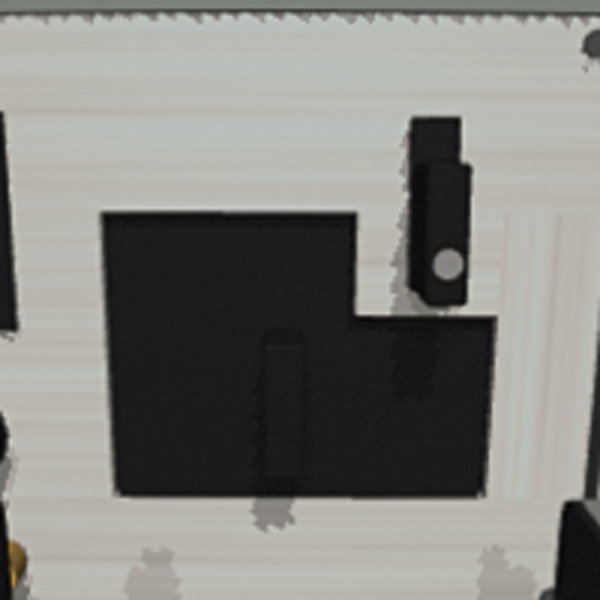

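The cover lies in the recess, filling the rim with even thin margins: rim (102,212)–(357,212) with the notch at (357,317), in 3x crop pixels. The clip pivot at crop (448,264) matches the prediction within about 1 px, and q ≈ 0. Now I turn the clip.

```bash
python3 - <<'E'
from h import *
P=panelR(1.9907); o=np.array([.5861,.2444,.068])
Q=lambda t:quat(-P[:,2],P@[np.sin(t),-np.cos(t),0])
c=lambda z:o+P@[.029,-.032,z]
def st(): s=monitor.sense(); print(round(s['clock'],2),np.round((s['position']-o)@P*1000,1),np.round(s['contact_force']@P,1),np.round(s['ft_torque']@P,2),round(s['finger_gap'],3),round(s['joints'][5],2))
env.reach(c(.08),Q(0)); print(env.movel(c(.014),.1,guard=10)); st()
env.close_gripper(30); st()
for t in (30,60,80,90): env.reach(c(.014),Q(np.radians(t))); st()
env.hold(.3)
env.release(); st(); env.movel(c(.1),.12); env.hold(.3); st()
d=snap('wrist','end'); snap('scene','ends')
a=cv2.imread('pics/end.png')[60:360,80:480]; b=cv2.resize(cv2.imread('pics/ends.png')[235:370,300:430],None,fx=3,fy=3,interpolation=2)[:400]
o2=np.zeros((405,800,3),np.uint8);o2[:300,:400]=a;o2[:b.shape[0],400:400+b.shape[1]]=b;cv2.imwrite('pics/endc.png',o2)
print(np.round(proj(d,REC@P.T+o)-[80,60],1).tolist(),np.round(proj(d,(np.array([[29,-32,31],[29,-10,31]])/1000)@P.T+o)-[80,60],1).tolist())
E
```

```text
False
15.86 [ 28.9 -32.3  14.8] [0.3 0.1 0.5] [-0.02  0.26  0.  ] 1.003 -0.5
16.53 [ 29.  -32.2  14.2] [-0.2 -0.6  1.1] [-0.16  0.31  0.01] 0.107 -0.5
17.1 [ 29.  -32.2  14.2] [ 0.2 -1.6  1.2] [-0.29  0.32  0.04] 0.106 -1.02
17.67 [ 29.  -32.2  14.2] [ 0.1 -2.9  1.1] [-0.45  0.33  0.09] 0.105 -1.54
18.09 [ 29.  -32.2  14.2] [-1.3 -4.1  1.8] [-0.56  0.39  0.1 ] 0.111 -1.89
18.38 [ 29.  -32.2  14.2] [-1.1 -4.   1.9] [-0.69  0.34  0.07] 0.108 -2.07
19.41 [ 29. -32.  14.] [0.3 0.1 0.1] [0.05 0.23 0.02] 0.999 -2.07
20.57 [ 29.1 -31.9  99.6] [-0.2 -0.4 -1.1] [-0.03  0.25 -0.03] 1.004 -2.05
[[206.5, 47.3], [205.7, 131.7], [172.9, 131.7], [173.7, 174.8], [113.2, 174.7], [104.7, 47.8]] [[194.4, 163.1], [194.4, 133.3]]
```

View pics/endc.png

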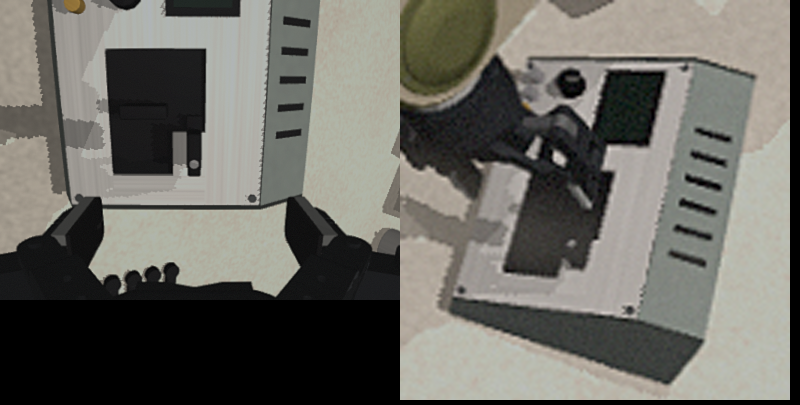

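In the wrist view the clip bar runs from (194,176) to (194,133), along panel +y, with its ear over the cover. The cover fills the recess outline. The gripper is clear, so I hand in.

```bash
python3 -c "
from h import *
job.hand_in(); print(monitor.sense()['clock'])"
```

```text
the job is handed in; nothing more can be done
the job is handed in; nothing more can be done
```

The middle-sized cover is back in the recess the right way round, and the clip is turned over it. I handed the job in after about 20.6 s of the allowed 48 s; no verdict is reported.

- **Cover:** I gripped it by its rib. Hovering over the recess, it looked aligned to about 0.5 mm. It stopped on contact 0.4 mm above the nominal seated height, so I take it as fully down. The view after release showed it filling the recess, with even margins.
- **Clip:** I turned it from about 0 to 90° by its bar, then let go and backed off about 100 mm. The last wrist picture shows the bar along panel +y, with its ear over the cover.
- **Mug, cutters and tray:** I planned no contact with them, and the tool forces I read stayed under about 6 N. I did not measure their positions again at the end.

One thing disagreed: the first pose fits were off by up to 2.6 px, with both outlines measuring slightly small. The offset was about the same for the cover and the recess, so it largely cancelled out.

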